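# Roll the tube to the stop's groove and set it to length

### The job

The thin-walled tube lying across the ribbed rack has to be set up for sawing. Roll it, rib by rib, with the fingertips pressing lightly on its top, into the groove that is in line with the upright steel stop plate; then push it gently endwise along that groove until its end is home against the plate, and leave it there. Never grip it, lift it or shove its side, never press it harder than about 2 kg (it dents), and leave the bottle, the steel ring and the spanner alone.

Things in the scene. Friction and masses are not known exactly. Their poses are not given: they have to be found in the camera images.
- rack: Fixed wooden rack: plywood base 210 (x) by 340 (y) by 10 mm carrying two wooden rails 20 mm wide along y, centred at x = -48 and +48 mm, tops 40 mm above the bench. Origin: centre of the underside, on the bench. x is the tube's long direction and points to the edge with the stop, y the rolling direction, z up.
- groove (a point): Middle groove of the rack, on the rack's centre line at rail-top height (40 mm); axes as the rack's. On both rails, half-round aluminium ribs stand 4 mm above the rail top (radius 4 mm, 24 mm long along x), at y = 16, 48, 80, 112, 144 mm to either side; the grooves between them are thus at y = 0, 32, 64, 96, 128 mm to either side.
- tube_center (a point): Centre of the loose plain aluminium tube (both ends plugged flush), 60 mm outside diameter, 140 mm long, 0.2 to 0.42 kg, lying along the rack's x across both rails. Seated, it is 70 mm above the bench (tube top 100 mm), 4 mm more on a rib. It starts in the middle groove; past a rib it settles by itself into the next. Only its x axis (along the tube) is meaningful. Dents above 20 N of finger force.
- tube_near_end (a point): Centre of the tube's end face that is away from the stop's edge, on its axis, 70 mm from its centre. Flat: closed by a flush black plastic plug.
- tube_far_end (a point): Centre of the tube's end face on the stop's side, on its axis, 70 mm from its centre. It starts 8 to 20 mm short of the plane of the stop's face.
- stop_face (a point): Point on the tube-side face of the fixed upright steel stop plate (22 mm wide, 6 mm thick, top 82 mm above the bench), in line with one groove, 64 or 96 mm to either side of the middle one. The point is 70 mm up, on the axis of a tube seated there. x points away from the tube, y along the rolling direction. Three low steel pins (10 mm across, 12 high) stand in the other places.
- oil: Loose black bottle, 48 mm across, 120 mm tall, standing beside the rack; a bystander. Origin: centre of its underside.
- cup: Loose dark steel ring, 48 mm across, 12 mm high, lying beside the rack; a bystander. Origin: centre of its underside.
- spanner: Loose steel spanner, 160 mm long, lying flat beside the rack; a bystander. Origin: middle of its underside.

How it is judged (in metres and radians):
On the way:
1. the tube lies in the groove in line with the stop plate, its end still at least 4 mm short of the plate (y of tube_center in the frame of stop_face between -0.006 and 0.006 m and height (world z) of tube_center between 0.068 and 0.0725 m and x of tube_far_end in the frame of stop_face below -0.004 m), for 0.2 s.
At the end, for the whole second after the job is handed in: The tube is at rest in the groove in line with the stop plate (centre within 6 mm of it across the grooves, at its seated height, parallel within 0.07 rad), its end within 2.5 mm of the stop's face, and the robot has let go (y of tube_center in the frame of stop_face between -0.006 and 0.006 m and height (world z) of tube_center between 0.068 and 0.0725 m and angle between the x axis of tube and the x axis of stop_face, either way round below 0.07 rad and x of tube_far_end in the frame of stop_face above -0.0025 m and linear speed of tube below 0.01 m/s and angular speed of tube below 0.2 rad/s); the robot touches nothing.
It fails at once if the fingers load the tube with more than 20 N (pressed too hard or gripped) (contact force between the fingers and tube above 20 N).
It fails at once if the tube is lifted more than 10 mm off its seat (height (world z) of tube_center above 0.0804 m).
It fails at once if before it reaches the groove, the tube is pushed below its top (grasp point below the tube's top while touching it) (contact force between the fingers and tube above 0.5 N and height (world z) of the grasp point below 0.097 m and (y of tube_center in the frame of stop_face above 0.008 m or y of tube_center in the frame of stop_face below -0.008 m)).
It fails at once if the bottle, ring or spanner is moved more than 15 mm (distance of any of oil, cup, spanner from where it was at the start of the episode above 0.015 m).
It also fails if it takes over 69 s, if anything falls off the work surface, if the arm or the gripper's body presses on something with over 40 N, if the wrist force passes 120 N, or if a joint passes its speed limit or range.

### The arm

A 6-joint arm with a two-finger parallel gripper is mounted at the origin on the work surface. World frame = base frame: x ahead of the robot, y to its left, z up, the work surface at z = 0. Lengths are in m, angles in degrees, forces in N, time in s.
With the tool pointing down it reaches from about 0.4 to 0.825 m from the base axis. Payload 7 kg.
Tool frame: the origin (TCP) lies midway between the tips of the shut fingers; the grasp point (between the pads) lies 19 mm behind it; z points along the fingers, y is the direction in which the jaws open and shut (so a half turn about z gives the same grasp; the last joint's range is limited). The gripper opens to 88 mm and grips with 3 to 60 N. Pads are 19 mm wide; open, the fingers measure 130 mm over their backs; the gripper's body (78 mm by 193 mm) begins 47 mm behind the grasp point.
Start: joints at [79.933, 20.546, 0.682, 0, -70.136, -16.507], TCP at [0.302, 0.604, 0.227] pointing down, gripper open.
Joint ranges: [-176.03, 176.03], [-82.01, 121.73], [-58.28, 71.71], [-173.87, 95.51], [-174.79, -0.11], [-173.66, 173.66]. Speed limits (degrees/s): [136.94, 136.94, 172.46, 180, 180, 180].

### API

Orientations are given as a 3x3 rotation matrix whose columns are the frame's x, y, z axes.
In Python, from rig import robot gives the robot as it stands. Calls block until the motion is done:
- robot.goto(position, orientation): joint-space move of the TCP to a pose.
- robot.servo_line(position, ori=None, speed=0.15): straight line of the TCP; ori=None keeps the orientation; speed is the mean speed in m/s.
- robot.movej(angles): joint-space move.
- robot.move_gripper(opening): opening from 0.0 (shut) to 1.0 (fully open); the grip force is fixed at half the most; returns when the fingers have stopped.
- robot.dwell(seconds).
- robot.ik(position, orientation): joint angles nearest the present ones, or None.
- robot.grab_frame(name): name is "scene" or "top"; returns (picture, depth): 384x512x3 uint8, red, green, blue; 384x512 float32, m along the optical axis (not along the pixel's ray), 0 where there is no reading.
- robot.camera_info(name): a dict with "vfov" (degrees; the focal length in pixels is half the picture's height over the tangent of half this angle, whatever the lens; pixels are square), "cx", "cy" (the principal point, pixels), "k1" (the pictures are not rectified: a ray, as slopes to the right and down, at radius r is drawn at 1 + k1 r^2 times it, then the intrinsics apply), "view" (4x4, takes a point from world to camera coordinates). Camera axes: x right, y down, z forward; pixel columns grow to the right and rows downward; lengths in m; the calibration is good to about 2 mm. A picture is of the moment at which its call begins. camera_info takes no time and is no camera call.
A pose or a line that the arm cannot do raises robot.Unreachable and nothing moves.
- robot.job_done(): hands the job in, once; it reports no verdict.
Readings, each from a call of its own:
- robot.read_t(): time.
- robot.read_qpos(): joint angles.
- robot.read_qvel(): joint speeds.
- robot.read_effort(): joint torques, N m.
- robot.read_position(): TCP position.
- robot.read_tcp_rot(): TCP orientation.
- robot.read_force(): force on the tool from outside, world axes, zero at the start.
- robot.read_ft_torque(): the same for the moment, N m.
- robot.read_grip_width(): opening from 0.0 (shut) to 1.0 (fully open).
Only numpy, scipy, OpenCV 4.12 (cv2) and the standard library are available. Lean on these libraries where they do the work, as an engineer would, in place of code of your own. Each camera call takes 0.05 s, during which the arm holds its last target. There are 200 camera calls.

## Working session

There is one attempt and no reset: what is moved stays moved. The work goes in short steps, each a Python script; the robot and the scene stay as the last script left them, time stands still between calls to the robot, and variables do not carry over. Pictures are saved under pics/ and viewed, about 8 in all and at most 12, crops included, and the job is handed in when it is done.

```bash
mkdir -p pics; ls; cat > h.py <<'E'
import numpy as np, cv2
from rig import robot
def snap(name,fn=None):
    im,d=robot.grab_frame(name)
    if fn: cv2.imwrite('pics/'+fn,im[:,:,::-1])
    return im,d
def K(name):
    c=robot.camera_info(name); f=192/np.tan(np.radians(c['vfov'])/2)
    return c,f
def rays(name,uv):
    c,f=K(name); uv=np.atleast_2d(np.float64(uv))
    cm=np.array([[f,0,c['cx']],[0,f,c['cy']],[0,0,1]])
    s=cv2.undistortPoints(uv[:,None],cm,np.array([c['k1'],0,0,0.]))[:,0]
    V=np.array(c['view']); R=V[:3,:3]; o=-R.T@V[:3,3]
    return o,np.c_[s,np.ones(len(s))]@R   # world dirs with cam z=1
def plane(name,uv,z):
    o,d=rays(name,uv); return o+d*((z-o[2])/d[:,2])[:,None]
def cloud(name,d):
    v,u=np.mgrid[:384,:512]; o,r=rays(name,np.c_[u.ravel(),v.ravel()])
    return (o+r*d.reshape(-1,1)).reshape(384,512,3)
E
python3 - <<'E'
from h import *
a,d=snap('scene','s0.png'); b,e=snap('top','t0.png')
np.savez('f0.npz',a=a,d=d,b=b,e=e)
for n in('scene','top'):
    c,f=K(n); o,r=rays(n,[[256,192]]); print(n,c['vfov'],c['k1'],f,o,r)
E
```

```text
pics
scene 49.11597321239695 0.0015314658745158609 420.1781195822426 [ 1.06784846 -0.48538143  0.66173546] [[-0.52874147  0.56551428 -0.63298495]]
top 49.293167145340185 -0.12059872201509186 418.46514716865715 [0.48278205 0.03150667 1.09707058] [[ 0.06718425  0.00681922 -0.99784916]]
```

View pics/s0.png

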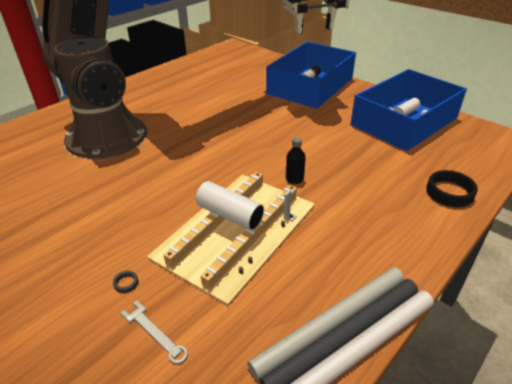

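View pics/t0.png

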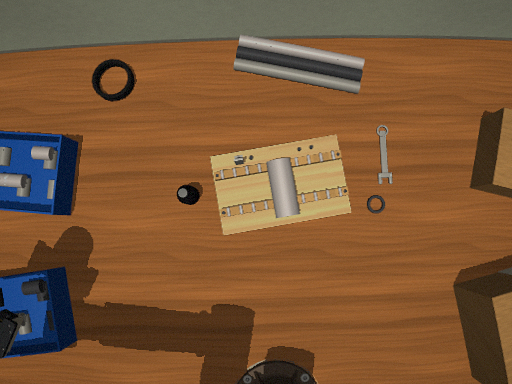

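Scene view: tube across the rack, with the stop plate at about (289,205) and three pins. Top view: tube centre at about (283,187), stop plate at about (239,159) on the far (+x) edge towards the bottle (188,195). Next I'll measure these.

```bash
python3 - <<'E'
from h import *
F=np.load('f0.npz'); b,e=F['b'],F['e']
P=cloud('top',e)
hsv=cv2.cvtColor(b,cv2.COLOR_RGB2HSV)
sub=np.zeros(e.shape,bool); sub[125:245,200:360]=1
z=P[:,:,2]
for nm,(lo,hi) in dict(bench=(-.01,.005),ply=(.006,.016),rail=(.035,.048),tube=(.075,.11)).items():
    m=sub&(z>lo)&(z<hi); print(nm,m.sum(),np.median(z[m]) if m.any() else 0)
# rack quad
def rect(m,zz):
    m=cv2.morphologyEx(m.astype(np.uint8),cv2.MORPH_CLOSE,np.ones((5,5)))
    c=max(cv2.findContours(m,0,2)[0],key=cv2.contourArea)[:,0]
    w=plane('top',c,zz)[:,:2]; r=cv2.minAreaRect((w*1000).astype(np.float32)); return r,c
m=sub&(z>.0055)
r,c=rect(m,.01); print('rack',r, cv2.minAreaRect(c.astype(np.float32)))
mp=sub&(hsv[...,0]>18)&(hsv[...,0]<32)&(hsv[...,1]>60)&(hsv[...,2]>120)
r2,_=rect(mp,.01); print('rack col',r2)
mt=sub&(z>.07)&(np.abs(P[...,0]-.55)<.3)
n,l,s,cc=cv2.connectedComponentsWithStats(mt.astype(np.uint8))
for i in range(1,n):
    if s[i,4]<5: continue
    q=P[l==i]; print('hi',s[i],cc[i],q.mean(0),q.max(0))
    if s[i,4]>200:
        rr=cv2.minAreaRect((q[:,:2]*1000).astype(np.float32)); print('tube',rr)
        pca=np.linalg.svd(q[:,:2]-q[:,:2].mean(0),full_matrices=False)[2][0]; print('dir',pca, np.degrees(np.arctan2(pca[1],pca[0])))
        t=q[q[:,2]>.09]; print('top strip',t.mean(0), np.median(t[:,2]), np.percentile(t[:,2],97))
# stop blob low-sat within rack far edge
ss=sub&(hsv[...,1]<60)&(z>.02); cv2.imwrite('pics/c0.png',cv2.resize(np.hstack([b[125:245,200:360,::-1],np.dstack([np.uint8(np.clip(z[125:245,200:360]*2000,0,255))]*3)]),None,fx=2.5,fy=2.5,interpolation=2))
k=[P[y,x].round(3) for y in range(154,166,2) for x in (236,238,240,242)]; print(*k,sep='\n')
E
```

```text
bench 8940 -0.0009215435583866949
ply 6567 0.009235251857948823
rail 1689 0.039960266849697446
tube 1397 0.09506786592948746
rack ((575.2174072265625, -27.813323974609375), (234.01246643066406, 352.8229064941406), 11.166138648986816) ((281.23291015625, 184.38284301757812), (89.3924789428711, 134.8380126953125), 77.7748794555664)
rack col ((495.0758361816406, -37.04570007324219), (46.60936737060547, 337.3027038574219), 8.337271690368652)
hi [234 158   9   4  26] [238.15384615 159.26923077] [0.6328318  0.08018325 0.08010433] [0.63624161 0.0904162  0.08495816]
hi [ 266  158   34   60 1402] [282.79243937 187.25606277] [ 0.55994122 -0.02616552  0.09664658] [0.63242831 0.03150667 1.09707058]
tube ((558.2073974609375, -8.07861328125), (139.9208526611328, 99.17666625976562), 7.90986442565918)
dir [-0.99077726 -0.13550063] -172.2124301155266
top strip [ 0.56003257 -0.02733823  0.10138648] 0.09684410551745026 0.10178069445843715
[0.657 0.089 0.009]
[0.657 0.084 0.01 ]
[0.657 0.078 0.009]
[0.657 0.073 0.008]
[0.652 0.089 0.013]
[0.652 0.084 0.012]
[0.651 0.078 0.015]
[0.651 0.073 0.011]
[0.646 0.089 0.015]
[0.636 0.08  0.08 ]
[0.636 0.076 0.08 ]
[0.636 0.071 0.077]
[0.631 0.085 0.081]
[0.631 0.081 0.082]
[0.632 0.076 0.075]
[0.632 0.071 0.075]
[0.63  0.087 0.054]
[0.63  0.082 0.052]
[0.631 0.077 0.043]
[0.632 0.072 0.039]
[0.629 0.089 0.022]
[0.63  0.084 0.015]
[0.631 0.079 0.009]
[0.63  0.074 0.009]
```

View pics/c0.png

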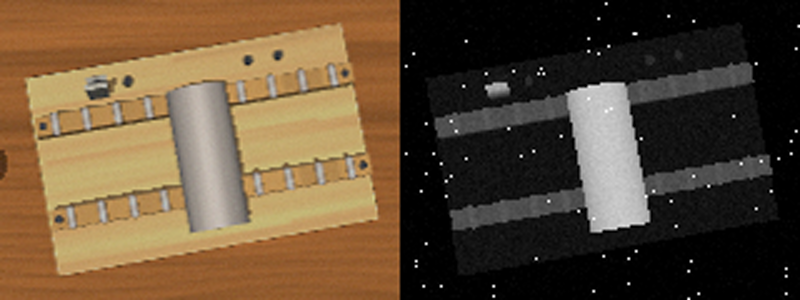

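Stop is in the +96 mm groove. I'll refine the pose with outliers removed, then go above the tube.

```bash
cat >> h.py <<'E'
def comp(m):
    m=cv2.medianBlur(m.astype(np.uint8),3); n,l,s,_=cv2.connectedComponentsWithStats(m)
    return l==1+np.argmax(s[1:,4])
def tube(dd=None):
    e=snap('top')[1] if dd is None else dd
    P=cloud('top',e); z=P[...,2]; m=comp((z>.068+.012)&(z<.115)&(np.abs(P[...,0]-.56)<.12)&(np.abs(P[...,1]-.03)<.16))
    q=P[m]; r=cv2.minAreaRect((q[:,:2]*1000).astype(np.float32)); 
    a=np.linalg.svd(q[:,:2]-q[:,:2].mean(0),full_matrices=False)[2][0]; a=a*np.sign(a[0])
    pts=q[:,:2]; c=pts.mean(0); al=(pts-c)@a; n=np.array([-a[1],a[0]]); ac=(pts-c)@n
    # crown: fit z=z0-(ac-s)^2/60 -> quadratic fit
    k=np.polyfit(ac,q[:,2],2); s=-k[1]/2/k[0]
    mid=(np.percentile(al,.5)+np.percentile(al,99.5))/2
    return c+a*mid+n*s, np.degrees(np.arctan2(a[1],a[0])), np.polyval(k,s), np.ptp(np.percentile(al,[.5,99.5]))
E
python3 - <<'E'
from h import *
F=np.load('f0.npz'); b,e=F['b'],F['e']
P=cloud('top',e); z=P[...,2]; sub=np.zeros(e.shape,bool); sub[125:245,200:360]=1
m=comp(sub&(z>.005)&(z<.12)); c=max(cv2.findContours(m.astype(np.uint8),0,2)[0],key=cv2.contourArea)
w=plane('top',c[:,0],.01)[:,:2]; r=cv2.minAreaRect((w*1000).astype(np.float32)); print('rack',r)
m=sub&(z>.033)&(z<.049); q=P[m][:,:2]
A=np.radians(8); 
for _ in range(3):
    ex=np.array([np.cos(A),np.sin(A)]);ey=np.array([-ex[1],ex[0]]); u=q@ex; v=q@ey; lo=u<np.median([u.min(),u.max()])
    k=[]
    for s in(lo,~lo):
        g=s.copy()
        for _ in range(4): 
            f=np.polyfit(v[g],u[g],1); g=s&(abs(np.polyval(f,v)-u)<.013)
        k.append(f)
    A-=np.mean([f[0] for f in k])
ex=np.array([np.cos(A),np.sin(A)]);ey=np.array([-ex[1],ex[0]])
print('rail yaw',np.degrees(A),'rail u',[f[1] for f in k],'v range',np.percentile(v,[.5,99.5]))
t=tube(e); print('tube',t, 'u,v',t[0]@ex,t[0]@ey)
m=comp(sub&(z>.06)&(z<.09)&(P[...,1]>.05)); s=P[m].mean(0); print('stop',s,'u,v',s[:2]@ex,s[:2]@ey)
# bystanders
for nm,uv,zz in(('bottle',(188,195),.12),('ring',(375,204),.012),('sp',(384,155),.005)): print(nm,plane('top',[uv],zz)[0])
print(robot.read_t(),robot.read_force(),robot.read_tcp_rot())
E
```

```text
rack ((575.6812133789062, -25.774887084960938), (210.53024291992188, 340.3060607910156), 8.692489624023438)
rail yaw 8.591017942913872 rail u [np.float64(0.5174270585854869), np.float64(0.613048205678565)] v range [-0.27401832  0.05232036]
tube (array([ 0.56098732, -0.02923194]), np.float64(8.068841611224727), np.float64(0.06805065589093233), np.float64(0.1381036663887406)) u,v 0.550326254864645 -0.11270442691284895
stop [0.63232073 0.07993696 0.07752567] u,v 0.6371669810779668 -0.015416227508438586
bottle [0.54562386 0.19799424 0.12      ]
ring [ 0.51611294 -0.27136798  0.012     ]
sp [ 0.64594235 -0.30428278  0.005     ]
0.1 [ 0.4860374   0.02069201 -0.81945013] [[ 8.94327716e-01 -4.47412163e-01 -5.41715940e-04]
 [-4.47412471e-01 -8.94326655e-01 -1.38389819e-03]
 [ 1.34701881e-04  1.48002898e-03 -9.99998896e-01]]
```

Checks: rack 210.5×340.3 mm ✓, the rail midpoint agrees with the rack centre, the tube sits in the middle groove, the stop is at +96.8 mm (96 groove), and the end gap is about 14 mm. Next I'll shut the gripper, move above the tube and make a guarded touch.

```bash
cat >> h.py <<'E'
A=np.radians(8.62); ex=np.array([np.cos(A),np.sin(A),0]); ey=np.array([-ex[1],ex[0],0])
R=np.c_[ex,-ey,[0,0,-1]]
U0,V0=.5503,-.1125   # tube start in rack-aligned axes
def p(u,v,z): return u*ex+v*ey+np.array([0,0,z])
def uv(): q=robot.read_position(); return q@ex,q@ey,q[2]
def fz(): return robot.read_force()
E
python3 - <<'E'
from h import *
robot.move_gripper(0.0)
robot.goto(p(U0,V0-.014,.15),R)
robot.servo_line(p(U0,V0-.014,.108))
robot.dwell(.2); f0=np.mean([fz() for _ in range(5)],0); print(robot.read_t(),f0,uv())
np.save('f0.npy',f0)
z=.108
while z>.094:
    z-=.0005; robot.servo_line(p(U0,V0-.014,z),speed=.02); f=fz()-f0
    if z<.103: print(round(z,4),np.round(f,2),round(uv()[2],4),round(robot.read_t(),2))
    if f[2]>4: break
E
```

```text
4.6417 [ 0.10656355  0.29932435 -0.17480713] (np.float64(0.5510670757291395), np.float64(-0.12640384723910383), np.float64(0.10908179678256695))
0.1025 [ 0.51  0.09 -0.18] 0.1025 7.39
0.102 [ 0.64 -0.27  1.3 ] 0.102 7.64
0.1015 [ 0.32 -0.25  0.17] 0.1015 7.89
0.101 [ 0.49 -0.34  0.01] 0.1009 8.14
0.1005 [ 0.16 -0.22  0.54] 0.1005 8.39
0.1 [-1.31  0.37  2.06] 0.1001 8.64
0.0995 [-1.45  0.36  4.93] 0.0999 8.89
```

```bash
cat >> h.py <<'E'
f0=np.load('f0.npy') if __import__('os').path.exists('f0.npy') else np.zeros(3)
S=lambda ph:.034*(ph+.49+np.sin(ph)+np.sin(.49))
def roll(v,u,zc,Ft=6,ds=.003):
    """zc: z command at contact on seated tube, finger at v; roll one rib"""
    off=zc-.1; s=0; PH=np.linspace(-.49,.49,200); log=[]
    while s<S(.49)+.001:
        s+=ds; ph=np.interp(s,S(PH),PH); z=.070+.034*np.cos(ph)+off
        robot.servo_line(p(u,v+s,z),speed=.05); f=fz()-f0
        off+=np.clip(6e-5*(f[2]-Ft),-.0003,.0008)
        log.append((round(s*1000),round(z*1000,1),round(f[2],1),round(f@ey,1),round(f@ex,1)))
        if f[2]>15: robot.servo_line(p(u,v+s,z+.002)); print('HIGH',log[-1]); break
    print(*log); c=uv(); robot.servo_line(p(u,c[1],.112)); print('t',robot.read_t(),c)
    return off
E
python3 - <<'E'
from h import *
roll(V0-.014,U0,.0995)
t=tube(); print(t,t[0]@ex[:2],t[0]@ey[:2])
snap('scene','s1.png')
E
```

```text
(3, np.float64(100.2), np.float64(4.4), np.float64(-1.7), np.float64(0.2)) (6, np.float64(100.8), np.float64(5.5), np.float64(-2.0), np.float64(-1.0)) (9, np.float64(101.3), np.float64(6.4), np.float64(-1.9), np.float64(-1.5)) (12, np.float64(101.8), np.float64(7.5), np.float64(-1.8), np.float64(-2.2)) (15, np.float64(102.3), np.float64(8.7), np.float64(-2.6), np.float64(-1.6)) (18, np.float64(102.9), np.float64(7.4), np.float64(-2.0), np.float64(-2.5)) (21, np.float64(103.2), np.float64(8.4), np.float64(-1.8), np.float64(-2.1)) (24, np.float64(103.6), np.float64(7.7), np.float64(-1.5), np.float64(-1.3)) (27, np.float64(103.9), np.float64(7.6), np.float64(-1.4), np.float64(-2.8)) (30, np.float64(104.0), np.float64(8.0), np.float64(-1.5), np.float64(-1.2)) (33, np.float64(104.2), np.float64(7.2), np.float64(0.2), np.float64(-0.3)) (36, np.float64(104.2), np.float64(6.0), np.float64(-0.0), np.float64(-1.5)) (39, np.float64(104.1), np.float64(5.6), np.float64(0.9), np.float64(-0.3)) (42, np.float64(103.9), np.float64(5.1), np.float64(0.6), np.float64(0.1)) (45, np.float64(103.6), np.flo
[... 233 characters left out ...]
.1), np.float64(1.0), np.float64(0.3)) (57, np.float64(101.6), np.float64(2.8), np.float64(0.6), np.float64(0.8)) (60, np.float64(100.8), np.float64(5.5), np.float64(2.4), np.float64(-1.4)) (63, np.float64(100.1), np.float64(5.5), np.float64(2.6), np.float64(0.3)) (66, np.float64(99.5), np.float64(4.5), np.float64(-2.3), np.float64(1.1)) (69, np.float64(99.4), np.float64(8.4), np.float64(-1.0), np.float64(-1.3))
t 14.8917 (np.float64(0.5502763430992178), np.float64(-0.05777814548103606), np.float64(0.09982278038288026))
(array([ 0.48834306, -0.00893335]), np.float64(-73.61644851372482), np.float64(0.10124261714863043), np.float64(0.056738122324606476)) 0.4814878614777196 -0.08202553231105704
```

View pics/s1.png

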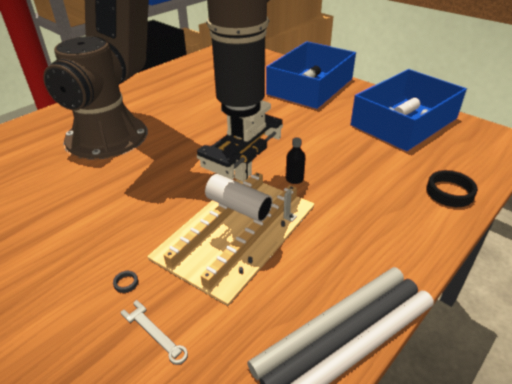

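The first rib went as modelled (peak press 8.7 N, sign change of the side force past the rib, seated again at the end). The picture shows the tube one groove nearer the stop, at about (238,197), and still straight. The top view is blocked by the arm, so that reading is void. On to ribs 2 and 3.

```bash
cat >> h.py <<'E'
def touch(u,v):
    robot.servo_line(p(u,v,.112)); robot.servo_line(p(u,v,.1015),speed=.03); z=.1015
    while z>.0975:
        z-=.0005; robot.servo_line(p(u,v,z),speed=.02); f=(fz()-f0)[2]
        if f>3.5: print('touch',z,f); return z
    raise SystemExit('no contact')
E
python3 - <<'E'
from h import *
for i in(1,2):
    v=V0+.032*i-.014
    z=touch(U0,v); roll(v,U0,z)
robot.servo_line(p(U0,V0+.096-.03,.25),speed=.3)
robot.servo_line(p(U0-.20,V0+.0,.25),speed=.3)
im,e=snap('top','t2.png'); t=tube(e); print(t,t[0]@ex[:2],t[0]@ey[:2]); snap('scene','s2.png'); print(robot.read_t())
np.savez('f2.npz',b=im,e=e)
E
```

```text
touch 0.0995 4.944522395476422
(3, np.float64(100.2), np.float64(2.8), np.float64(-2.1), np.float64(-1.1)) (6, np.float64(100.7), np.float64(5.0), np.float64(-2.0), np.float64(-0.6)) (9, np.float64(101.2), np.float64(6.9), np.float64(-2.0), np.float64(-0.2)) (12, np.float64(101.7), np.float64(7.1), np.float64(-2.7), np.float64(-1.7)) (15, np.float64(102.2), np.float64(9.3), np.float64(-2.7), np.float64(-1.1)) (18, np.float64(102.8), np.float64(9.1), np.float64(-0.7), np.float64(-2.2)) (21, np.float64(103.3), np.float64(9.5), np.float64(-1.3), np.float64(-1.9)) (24, np.float64(103.7), np.float64(7.2), np.float64(-0.3), np.float64(-1.8)) (27, np.float64(103.9), np.float64(7.2), np.float64(0.5), np.float64(-1.8)) (30, np.float64(104.1), np.float64(8.2), np.float64(-0.3), np.float64(-1.9)) (33, np.float64(104.2), np.float64(5.6), np.float64(-1.1), np.float64(-1.6)) (36, np.float64(104.2), np.float64(6.8), np.float64(-0.2), np.float64(-0.3)) (39, np.float64(104.1), np.float64(5.6), np.float64(0.3), np.float64(-1.0)) (42, np.float64(103.9), np.float64(4.8), np.float64(0.7), np.float64(1.2)
[... 2160 characters left out ...]
 np.float64(0.8), np.float64(0.6)) (57, np.float64(101.5), np.float64(3.3), np.float64(0.8), np.float64(0.8)) (60, np.float64(100.8), np.float64(4.7), np.float64(1.2), np.float64(-0.5)) (63, np.float64(100.1), np.float64(5.0), np.float64(2.9), np.float64(-0.6)) (66, np.float64(99.4), np.float64(4.1), np.float64(-2.4), np.float64(0.3)) (69, np.float64(99.3), np.float64(8.0), np.float64(-1.7), np.float64(-0.9))
t 30.775 (np.float64(0.5502896013023786), np.float64(0.006017639011001579), np.float64(0.0997494214393887))
(array([0.54471453, 0.07803316]), np.float64(8.938371214603436), np.float64(0.08893760074658744), np.float64(0.13807438570401365)) 0.5502571468524964 -0.004490362289754412
32.3667
```

View pics/t2.png

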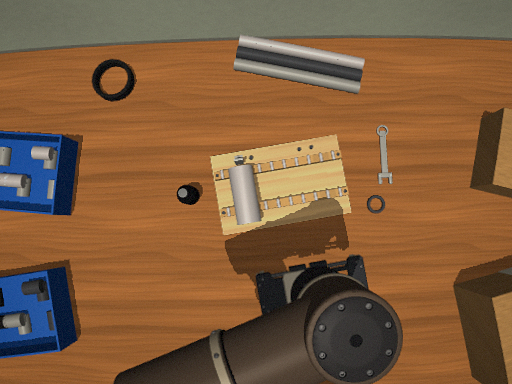

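The tube (245,194) now lies in line with the stop (239,159), with a gap left at the plate. I'll cross-check its v robustly and then push it endwise under guard.

```bash
python3 - <<'E'
from h import *
P=cloud('top',np.load('f2.npz')['e']); m=comp((P[...,2]>.088)&(P[...,2]<.115)&(abs(P[...,0]-.56)<.12)&(abs(P[...,1]-.03)<.16))
q=P[m]; v=np.median(q@ey); print('v',v,'u',np.percentile(q@ex,[1,99]),np.median(q[:,2]))
if not -.022<v<-.011: raise SystemExit('check v')
G=-.0165
robot.servo_line(p(.435,G,.25),speed=.3); robot.servo_line(p(.435,G,.066),speed=.15)
robot.dwell(.2); g0=np.mean([fz() for _ in range(5)],0)
robot.servo_line(p(.462,G,.066),speed=.06)
u=.462;log=[]
while u<.492:
    u+=.0015 if u<.478 else .0007
    robot.servo_line(p(u,G,.066),speed=.02); f=fz()-g0; log.append((float(round(u*1000,1)),float(round(-f@ex,1))))
    if -f@ex>5.5: break
print(log,uv(),robot.read_t())
E
```

```text
v -0.016092048552341358 u [0.48204983 0.61868594] 0.09653059563504507
[(463.5, -0.3), (465.0, -0.0), (466.5, 0.1), (468.0, -0.2), (469.5, 1.2), (471.0, 3.4), (472.5, 1.8), (474.0, 0.6), (475.5, 0.4), (477.0, 0.6), (478.5, 1.4), (479.2, 1.6), (479.9, 1.9), (480.6, 1.3), (481.3, 1.5), (482.0, 0.7), (482.7, 1.5), (483.4, 1.8), (484.1, 4.4), (484.8, 7.8)] (np.float64(0.48382854436843115), np.float64(-0.016637523760095974), np.float64(0.06587800510290305)) 40.1167
```

The push force rose steeply at about 14 mm of travel, which matches the measured gap. I'll back off and check.

```bash
python3 - <<'E'
from h import *
G=-.0165
robot.servo_line(p(.44,G,.066),speed=.05); robot.servo_line(p(.40,G,.25),speed=.2); robot.servo_line(p(.38,G-.1,.25),speed=.2)
a,_=snap('scene'); b,e=snap('top')
P=cloud('top',e); m=comp((P[...,2]>.088)&(P[...,2]<.115)&(abs(P[...,0]-.56)<.12)&(abs(P[...,1]-.03)<.16))
q=P[m]; t=tube(e); print('v',np.median(q@ey),'u',np.percentile(q@ex,[1,99]),'yaw',t[1],np.median(q[:,2]),robot.read_t())
cv2.imwrite('pics/c3.png',np.hstack([cv2.resize(x[...,::-1],(400,400),interpolation=2) for x in(a[150:270,190:310],b[140:240,195:295])]))
E
```

```text
v -0.016016558134782883 u [0.49608632 0.63360202] yaw 9.260001060170456 0.09649879779916337 43.0167
```

View pics/c3.png

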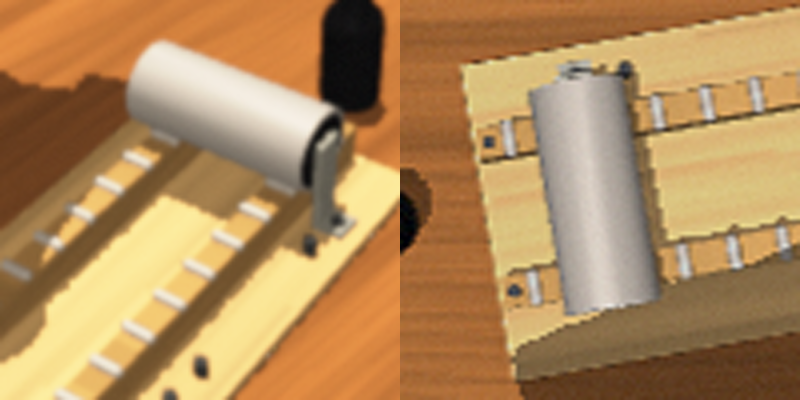

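Both views show the tube seated in the stop's groove with its end against the plate (left crop about (320,165), right crop about (578,75)). The arm is clear, so I'm handing in.

```bash
python3 -c "
from rig import robot
robot.job_done(); print(robot.read_t())"
```

```text
the job is handed in; nothing more can be done
the job is handed in; nothing more can be done
```

The tube is in the groove in line with the stop plate (+96 mm), with its end against the plate. I handed the job in at about 43 s of the 69 s allowed; no verdict is reported.

**Rolling:** I rolled it over three ribs with the shut fingertips on its top. The press read about 10 N at most, against the 20 N dent limit.

**Endwise push:** I pushed the near end until the force rose steeply, reaching 7.8 N after about 14 mm of travel. That matches the gap I had measured beforehand.

**Last checks:**
- **Position across the grooves:** the tube is within 1 mm of the groove line.
- **Endwise travel:** it moved 14–15 mm. The pictures show the end touching the plate and the gripper clear of everything.
- **Angle:** the tube reads 9.3° against the rack's 8.6°, about 0.01 rad, well inside 0.07.
- **Bystanders:** I never went near the bottle, ring or spanner. They looked unmoved in the pictures taken after rolling; I did not measure their positions again at the end.

**Void readings:** the tube pose I took after the first rib was blocked by the arm. My first curve fit of the tube's crown was also unreliable: it gave 68 and 89 mm for a 100 mm top. I used the depth median for the position across the grooves instead.

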